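Free the swing bolt of a glaze pot's lid

TASK

Unlock the lid of the steel glaze pot. Back its wing nut off (anticlockwise from above) only as far as it takes for the nut's collar to clear the two lips of the slotted lug, feeling gently whether the bolt is free yet and not running the nut up to the end of its thread; then swing the eyebolt out of the slot and down, away from the lid, to at least 60 degrees from upright, and let go. Never force the nut against the lips or lean hard on the lid, and leave the bowls, tools and bottle where they are.

Things in the scene. Friction and masses are not known exactly. Their poses are not given: they have to be found in the camera images.
- wing_nut: Steel wing nut on the eyebolt. Origin on the bolt's axis at the nut's flat underside; z along the bolt, x along the wings. Collar 24 mm across, 5 high; hub 15 across up to 10; then two upright wings 10 mm thick (in y), 49 tip to tip, from 7 to 36 mm above the origin. Between them a gap where the bolt's 8 mm thick end shows. Turns with 0.12 N m of friction, stays where left.
- nut_grip (a point): Point on the nut's axis 28 mm above its underside, between the wings; turns and rises with the nut. Anticlockwise from above loosens: the nut rises 10 mm per full turn (coarse thread). It starts 0 to 2 mm above the lug's seat, differing each time; its collar clears the lips between about 4 and 5 mm; the thread's end, where it must not go, begins 6.5 mm above the seat.
- eyebolt (a joint): Swing of the eyebolt about its pivot: 0 upright in the slot, grows as it swings out, away from the lid; 1.57 level, stop at 1.75. The hinge is stiff (0.15 N m), so the bolt stays where left; pushing at the nut takes about 2 N. While the collar is behind the lips it stops within 2 degrees (2 to 4 mm at the wings); when nearly free it rides onto the lips and binds before 10 degrees.
- bolt_seat (a point): Point on the eyebolt's axis, 80 mm from its pivot, level with the lug's flat seat while the bolt is upright. Moves and turns with the bolt; z runs along the bolt to its threaded end, y along the hinge line, and -x away from the lid when upright (the swing direction). The bolt is 8 mm thick and ends 22 mm beyond this point.
- bolt_pivot (a point): The eyebolt's hinge point on the pot's front, 70 mm above the table, fixed to the pot. -x is the level direction away from the pot into which the bolt swings out and down; y is the hinge line.
- lid: Round aluminium lid, 188 mm across, shut. Origin on the pot's axis at the lid's underside; -x points to the slotted lug. Lid top and lug seat are 13 mm above the origin, 150 mm above the table. The bolt's axis is 118 mm from the lid's axis. Gauge, handle and valve, up to 50 mm tall, stand 25 mm and more beyond the lid's centre.
- lug_lips (a point): Middle of the lug's outer end at the level of its seat, 14 mm beyond the bolt's axis; fixed to the lid. The lug is 35 mm wide, 12 thick, with an 11 mm slot open at this end. On each side of the slot a lip 4 mm high and 3 mm thick stands on the seat along this end; it blocks the nut's collar from swinging out.
- bowl_chalk: Bystander: off-white bowl 84 mm across, 52 mm high; origin under its centre.
- bowl_moss: Bystander: olive bowl 76 mm across, 50 mm high; origin under its centre.
- bowl_teal: Bystander: blue-green bowl 76 mm across, 50 mm high; origin under its centre.
- bowl_clay: Bystander: orange-brown bowl 84 mm across, 48 mm high; origin under its centre.
- rib_tool: Bystander: spatula 170 mm long lying on the table.
- glaze_brush: Bystander: brush 170 mm long lying on the table.
- spray_bottle: Bystander: amber bottle with black spray head, 66 mm across, 170 mm high; origin under its centre.

How it is judged:
By the outcome, as a careful person would: the job done as asked, in the order asked, and still so for the second after the job is handed in, with the robot touching nothing.
It also fails if it takes over 67 s, if anything falls off the work surface, if the arm or the gripper's body presses on something with over 40 N, if the wrist force passes 120 N, or if a joint passes its speed limit or range.

ROBOT

A 6-joint arm with a two-finger parallel gripper is mounted at the origin on the work surface. World frame = base frame: x ahead of the robot, y to its left, z up, the work surface at z = 0. Lengths are in m, angles in rad, forces in N, time in s.
With the tool pointing down it reaches from about 0.35 to 0.85 m from the base axis. Payload 8.1 kg.
Tool frame: the origin (TCP) lies at the very end of the fingers, on their centre line; the grasp point (between the pads) lies 19 mm behind it; z points along the fingers, y is the line along which they close (so a half turn about z gives the same grasp; the last joint's range is limited). The gripper opens to 93 mm and grips with 3 to 60 N. Pads are 15 mm wide; open, the fingers measure 128 mm over their backs; the gripper's body (75 mm by 188 mm) begins 65 mm behind the grasp point.
Start: joints at [-1.234, 0.13, 1.488, -0, 1.523, -0.085], TCP at [0.246, -0.547, 0.219] pointing down, gripper open.
Joint ranges: [-2.96, 2.96], [-0.89, 2.26], [0.02, 2.5], [-1.34, 4.48], [0, 2.73], [-2.66, 2.66]. Speed limits (rad/s): [2.39, 2.39, 2.79, 3.14, 3.14, 3.14].

INTERFACE

Orientations are given as a rotation vector (axis times angle).
In Python, from plant import monitor, eyes, ticket gives the robot as it stands.
- The arm moves only by the tool arm_command, never from a script. Its argument "deltas" is a list that holds one entry, the list of rows, each a list of 6 numbers: the shift along the world's x, y, z in cm, then the turn, a rotation vector about the world's x, y, z in degrees. In form: [[[tx, ty, tz, rx, ry, rz], ...]]. A call has 1 to 12 rows; each row shifts and turns the commanded pose from where the row before left it; what a row does not reach is not made up. A row lasts 1/12 s, in which the tool goes at most 41.7 mm and 7.16 degrees, less where a joint would pass 70% of its speed; a pose out of reach is approached as far as the arm can. A call is refused whole if a number of a shift passes 4.17 or a number of a turn 7.16, either way. A call with a gripper value outside its range is refused whole. "gripper" is the opening, from -1 (shut) to 1 (fully open), set as the call begins (left out, the last holds). The fingers move at their own pace and stop on an object; "squeeze" is the grip in N (left out, the last holds). Time passes only in rows, so rows that do not move let the fingers close. It gives the time, the measured TCP pose, the force, the opening and the grip force at its end, in the units of the state.
- monitor.read_state(): the state, without advancing time (a new reading comes with each control period).
- eyes.read_camera(name): name is "scene" or "top" or "wrist"; returns the picture (384x512x3 uint8, blue, green, red); there is no depth.
- eyes.camera_model(name): a dict with "fx", "fy", "cx", "cy" (pixels), "rvec" (rotation vector, rad) and "tvec" (3), from world to camera coordinates, as OpenCV has them. Camera axes: x right, y down, z forward; pixel columns grow to the right and rows downward; lengths in m; the calibration is good to about 2 mm. A picture is of the moment at which its call begins: read the wrist's pose just before it. camera_model takes no time and is no camera call; for the wrist camera it gives the pose at the moment of the call.
- ticket.close_job(): hands the job in; it is judged then, once.
The state is a dict: "t": time; "q": joint angles; "dq": joint speeds; "joint_torque": joint torques, N m; "tool_pos": TCP position; "orientation": TCP orientation; "force": force on the tool from outside, world axes, zero at the start; "wrist_torque": the same for the moment, N m; "opening": finger opening in m; "gripper_force": force on a finger pad.
Only numpy, scipy, OpenCV 4.12 (cv2) and the standard library are available. Lean on these libraries where they do the work, as an engineer would, in place of code of your own. Each camera call takes 0.05 s, during which the arm holds its last target. There are 200 camera calls.

## Working session

There is one attempt and no reset: what is moved stays moved. The work goes in short steps, Python scripts to look and compute and a tool call to move; the robot and the scene stay as the last step left them, time stands still between calls to the robot, and variables do not carry over. Pictures are saved under pics/ and viewed, at most 10 in all, crops included, and the job is handed in when it is done.

Besides the shell and the picture viewer there is one more tool, called after "Emit:" in YAML: its name, and indented under it one key for each argument. arm_command: Moves the arm, as the interface text tells. Its arguments: {"type":"object","properties":{"deltas":{"type":"array"},"gripper":{"type":"number"},"squeeze":{"type":"number"}},"required":["deltas"]}

```bash
mkdir -p pics; cat > h.py <<'E'
import numpy as np, cv2
from plant import monitor, eyes, ticket
def ray(m,u,v):
    R=cv2.Rodrigues(np.array(m["rvec"],float))[0]; t=np.array(m["tvec"],float).ravel()
    d=R.T@np.array([(u-m["cx"])/m["fx"],(v-m["cy"])/m["fy"],1.]); return -R.T@t,d/np.linalg.norm(d)
def tri(obs):
    A=np.zeros((3,3));b=np.zeros(3)
    for m,u,v in obs:
        c,d=ray(m,u,v);P=np.eye(3)-np.outer(d,d);A+=P;b+=P@c
    return np.linalg.solve(A,b)
def atz(m,u,v,z):
    c,d=ray(m,u,v);return c+d*(z-c[2])/d[2]
def proj(m,p):
    return cv2.projectPoints(np.array(p,float).reshape(-1,1,3),np.array(m["rvec"],float),np.array(m["tvec"],float),np.array([[m["fx"],0,m["cx"]],[0,m["fy"],m["cy"]],[0,0,1.]]),None)[0].reshape(-1,2)
E
python3 - <<'E'
from h import *
a=eyes.read_camera("scene");b=eyes.read_camera("top")
cv2.imwrite("pics/scene0.png",a);cv2.imwrite("pics/top0.png",b)
cv2.imwrite("pics/s.png",cv2.resize(a,(800,600)));cv2.imwrite("pics/t.png",cv2.resize(b,(800,600)))
for n in("scene","top","wrist"):
    m=eyes.camera_model(n);print(n,m,ray(m,256,192))
print(monitor.read_state())
E
```

```text
scene {'fx': 446.82493833086573, 'fy': 446.82493833086573, 'cx': 256.78225467243055, 'cy': 190.94972614054478, 'rvec': array([ 1.51414288,  2.1105393 , -0.79932219]), 'tvec': array([ 0.24228865, -0.29837515,  1.46650355])} (array([1.21553303, 0.146525  , 0.89407722]), array([-0.63042303, -0.20853639, -0.74771611]))
top {'fx': 421.5407344989362, 'fy': 421.5407344989362, 'cx': 255.78766735463708, 'cy': 185.10034428092627, 'rvec': array([ 2.19174432, -2.14287463,  0.13213469]), 'tvec': array([-0.06136501,  0.5601473 ,  1.23499727])} (array([ 0.41854515, -0.03907776,  1.29075242]), array([ 0.09648612, -0.00848957, -0.99529812]))
wrist {'fx': 312.4291200409128, 'fy': 312.4291200409128, 'cx': 254.030377073878, 'cy': 192.41769919334473, 'rvec': array([-2.44066536,  1.57752651,  0.21850635]), 'tvec': array([-0.59760298, -0.03220003,  0.39088906])} (array([ 0.31312751, -0.51525161,  0.38396271]), array([-0.24217644, -0.11380255, -0.96353492]))
{'t': 0.1, 'q': array([-1.23440224e+00,  1.31100935e-01,  1.48915710e+00,  1.80663308e-05,
        1.52303028e+00, -8.54019994e-02]), 'dq': array([ 0.00100447, -0.00054961, -0.00282434, -0.00047787, -0.0007321 ,
        0.00040334]), 'joint_torque': array([ 1.37181807e-03, -5.61336529e+01, -4.93098021e+01,  7.70298997e-02,
        2.89858924e-02, -4.62826108e-05]), 'tool_pos': array([ 0.24549293, -0.54690842,  0.21769052]), 'orientation': array([-3.07033838e+00, -6.57301123e-01,  3.05101970e-04]), 'force': array([ 0.16519041, -0.11922675,  0.18994645]), 'wrist_torque': array([ 0.03926746,  0.05306406, -0.0107949 ]), 'gripper_force': 0.0, 'opening': 0.09303522479969721}
```

View pics/s.png

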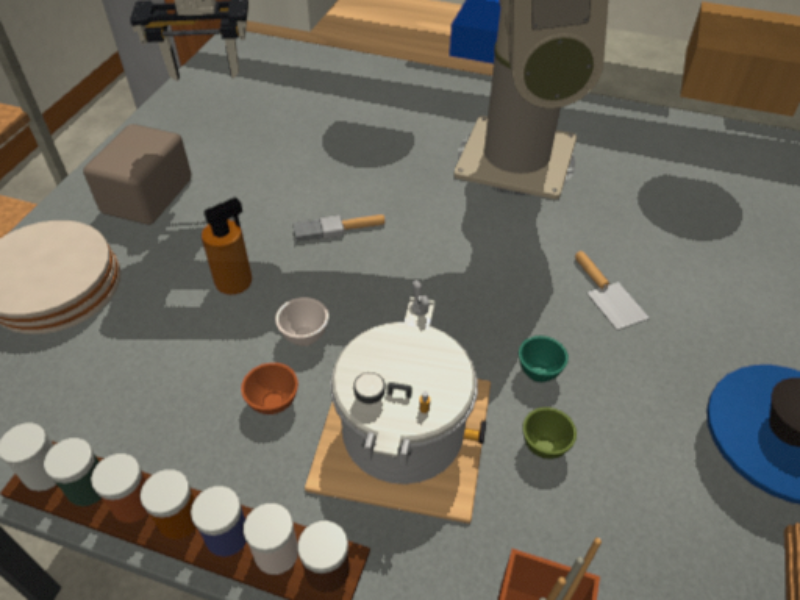

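View pics/t.png

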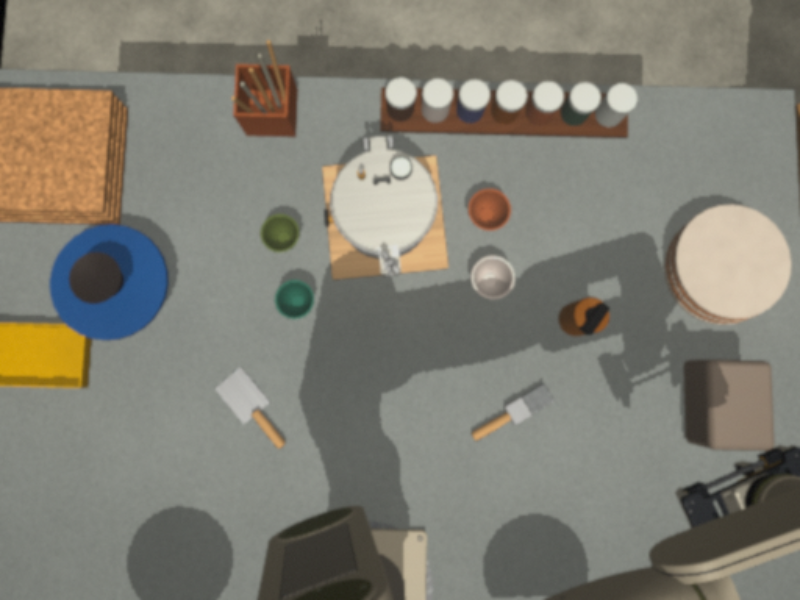

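The pot's lug and wing nut point towards the robot: the nut is at about (420,303) in the scene view and (390,260) in the top view. The chalk bowl is to its right and the teal bowl to its left.

```bash
python3 - <<'E'
from h import *
s=eyes.camera_model("scene");t=eyes.camera_model("top");k=.64
print("nut",tri([(s,420*k,302*k),(t,390*k,260*k)]))
print("nut top@.175",atz(t,390*k,260*k,.175))
g=cv2.imread("pics/top0.png"); 
print("lid",tri([(s,404*k,380*k),(t,384*k,202*k)]),atz(t,384*k,202*k,.15))
for n,p in dict(chalk=(492,278),teal=(294,299),moss=(280,232),clay=(489,209)).items(): print(n,atz(t,p[0]*k,p[1]*k,.05))
a=cv2.imread("pics/scene0.png")[150:250,210:320];b=g[140:190,215:280]
a=cv2.resize(a,(440,400),interpolation=cv2.INTER_CUBIC);b=cv2.resize(b,(360,277),interpolation=cv2.INTER_CUBIC)
o=np.zeros((400,800,3),np.uint8);o[:,:440]=a;o[:277,440:]=b;cv2.imwrite("pics/crop.png",o)
# wrist cam in tool frame
w=eyes.camera_model("wrist");st=monitor.read_state();R=cv2.Rodrigues(st["orientation"])[0]
Rc=cv2.Rodrigues(w["rvec"])[0];c=-Rc.T@w["tvec"];print("cam in tool",R.T@(c-st["tool_pos"]),R.T@Rc.T); print(R)
E
```

```text
nut [ 0.59642533 -0.02943123  0.16615212]
nut top@.175 [ 0.59513924 -0.02995706  0.175     ]
lid [ 0.7066285  -0.01591253  0.13337812] [ 0.70260855 -0.01668943  0.15      ]
chalk [ 0.58487375 -0.223715    0.05      ]
teal [0.53612578 0.15063991 0.05      ]
moss [0.66407821 0.18249236 0.05      ]
clay [ 0.71869784 -0.2171054   0.05      ]
cam in tool [ 0.07469408 -0.00147338 -0.1662578 ] [[ 1.11639237e-03 -9.63139925e-01 -2.68998585e-01]
 [ 9.99999330e-01  1.15760950e-03  5.39665472e-06]
 [ 3.06197584e-04 -2.68998411e-01  9.63140572e-01]]
[[ 9.12355500e-01  4.09398518e-01 -5.42679963e-04]
 [ 4.09398845e-01 -9.12354100e-01  1.60658119e-03]
 [ 1.62615668e-04 -1.68794573e-03 -9.99998562e-01]]
```

Emit:
arm_command:
  deltas:
    - [[1.45,2.15,0.8,0,0,0],[1.45,2.15,0.8,0,0,0],[1.45,2.15,0.8,0,0,0],[1.45,2.15,0.8,0,0,0],[1.45,2.15,0.8,0,0,0],[1.45,2.15,0.8,0,0,0],[1.45,2.15,0.2,0,0,0],[1.45,2.15,0,0,0,0],[1.45,2.15,0,0,0,0],[1.45,2.15,0,0,0,0],[1.45,2.15,0,0,0,0],[1.45,2.15,0,0,0,0]]

```text
t: 1.1
tool_pos: [0.42, -0.2881, 0.2682]
orientation: [-3.071, -0.657, 0.001]
force: [0.4, -0.1, 0.5]
opening: 0.0931
gripper_force: 0.0
```

Emit:
arm_command:
  deltas:
    - [[1.45,2.15,0,0,0,0],[1.45,2.15,0,0,0,0],[1.45,2.15,0,0,0,0],[1.45,2.15,0,0,0,0],[1.45,2.15,0,0,0,0],[1.45,2.15,0,0,0,0],[1.45,2.15,0,0,0,0],[1.45,2.15,0,0,0,0],[1.45,2.15,0,0,0,0],[1,1.2,0,0,0,0],[0,0,0,0,0,0],[0,0,0,0,0,0]]

```text
t: 2.1
tool_pos: [0.5601, -0.0833, 0.2679]
orientation: [-3.071, -0.66, 0.002]
force: [0.4, 0.0, 0.2]
opening: 0.093
gripper_force: 0.0
```

```bash
python3 - <<'E'
from h import *
import pickle
m=eyes.camera_model("wrist");a=eyes.read_camera("wrist");s=monitor.read_state();print(s["t"],s["tool_pos"],s["orientation"],s["force"],s["q"])
pickle.dump((m,a),open("w1.pkl","wb"))
cv2.imwrite("pics/w1.png",cv2.resize(a,(800,600)))
print(proj(m,[.595,-.03,.175])/.64,ray(m,256,192))
E
```

```text
2.15 [ 0.55977889 -0.08400716  0.26810274] [-3.07165930e+00 -6.58649050e-01  1.84750539e-03] [-0.82901428 -0.72614209  0.51208907] [-2.39259439e-01  2.40940136e-02  1.51050673e+00 -4.13323601e-04
  1.60809868e+00  9.09063407e-01]
[[334.53196466 205.60789089]] (array([ 0.6277695 , -0.05125625,  0.43409956]), array([-0.24276468, -0.11565051, -0.96316679]))
```

View pics/w1.png

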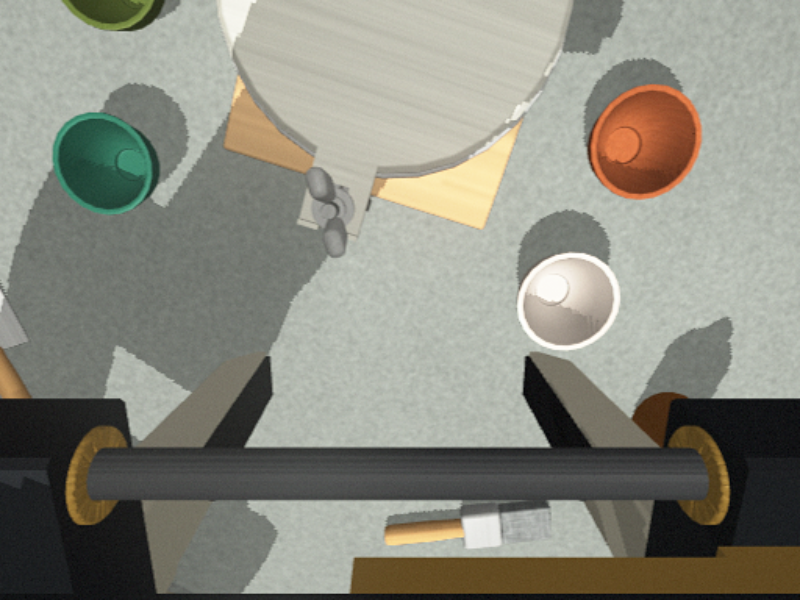

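The wrist view shows the nut at about (333,210), with wing tips at (318,180) and (335,245). The lug's outer end runs from (298,223) to (358,237).

```bash
python3 - <<'E'
from h import *
import pickle
m,a=pickle.load(open("w1.pkl","rb"));k=.64;t=eyes.camera_model("top")
A=atz(m,318*k,180*k,.18);B=atz(m,335*k,245*k,.18);print(A,B,(A+B)/2,np.linalg.norm(A-B),np.degrees(np.arctan2(*(A-B)[1::-1])))
C=atz(m,298*k,223*k,.15);D=atz(m,358*k,237*k,.15);print(C,D,(C+D)/2,np.linalg.norm(C-D),np.degrees(np.arctan2(*(C-D)[1::-1])))
# lug sides at narrow
E=atz(m,315*k,155*k,.15);F=atz(m,376*k,168*k,.15);print(E,F)
cv2.imwrite("pics/w1c.png",cv2.resize(a[90:175,165:285],None,fx=6.6,fy=6.6,interpolation=cv2.INTER_CUBIC))
E
```

```text
[ 0.60398794 -0.01794035  0.18      ] [ 0.57692429 -0.03836809  0.18      ] [ 0.59045611 -0.02815422  0.18      ] 0.033907726344717684 37.04562854859381
[ 0.57395177 -0.01245497  0.15      ] [ 0.58079439 -0.04728063  0.15      ] [ 0.57737308 -0.0298678   0.15      ] 0.03549151707455485 101.11599708767747
[ 0.61307651 -0.00744037  0.15      ] [ 0.62068667 -0.0412569   0.15      ]
```

View pics/w1c.png

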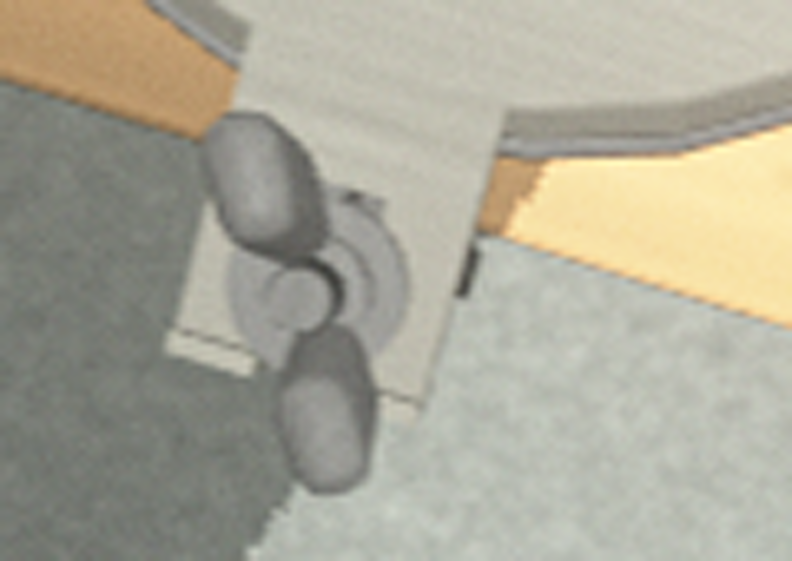

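Emit:
arm_command:
  deltas:
    - [[0.5,0.9,-0.5,0,0,2],[0.5,0.9,-0.5,0,0,2],[0.5,0.9,-0.5,0,0,2],[0.5,0.9,-0.5,0,0,2],[0.5,0.9,-0.5,0,0,2],[0.5,0.9,-0.5,0,0,2],[0.1,0.3,-0.3,0,0,1],[0,0,0,0,0,0],[0,0,0,0,0,0]]

```text
t: 2.9
tool_pos: [0.591, -0.0267, 0.2353]
orientation: [-2.977, -1.002, 0.001]
force: [-0.5, -1.1, -0.7]
opening: 0.0928
gripper_force: 0.0
```

```bash
python3 - <<'E'
from h import *
import pickle
m=eyes.camera_model("wrist");a=eyes.read_camera("wrist");s=monitor.read_state();print(s["t"],s["tool_pos"],s["orientation"],s["force"])
pickle.dump((m,a),open("w2.pkl","wb"))
p=proj(m,[.591,-.027,.175])[0];print(p)
u,v=(p-[60,45]).astype(int);u=max(u,0);v=max(v,0)
print(u,v);cv2.imwrite("pics/w2c.png",cv2.resize(a[v:v+90,u:u+120],None,fx=6.6,fy=6.6,interpolation=cv2.INTER_CUBIC))
E
```

```text
2.95 [ 0.591148   -0.02702597  0.23570577] [ 2.97766604e+00  1.00080823e+00 -2.40261932e-04] [-0.11117149 -0.6923234   0.38575046]
[256.23557565 207.5321823 ]
196 162
```

View pics/w2c.png

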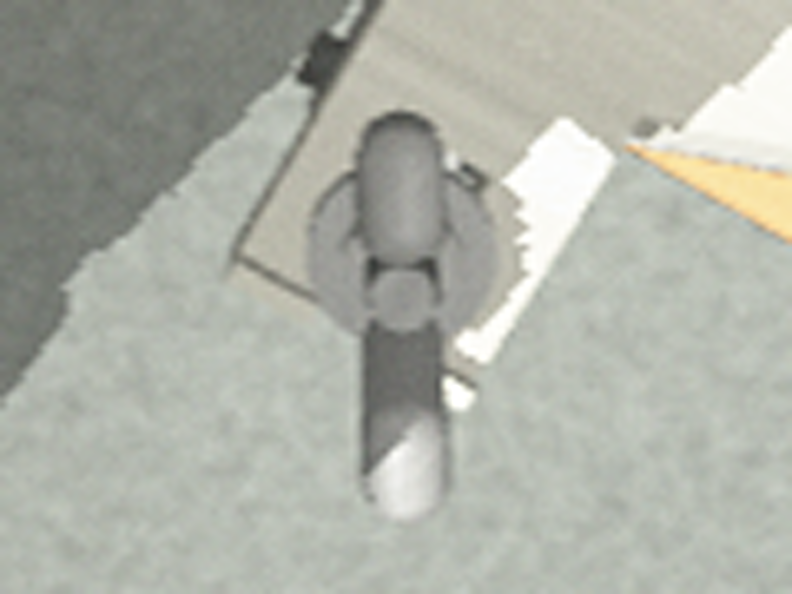

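The close view shows the wings lined up with the tool's x axis. The bolt end is at crop (402,298), and the wing tops span rows 112–265 and 415–520.

```bash
python3 - <<'E'
from h import *
import pickle
m,_=pickle.load(open("w2.pkl","rb"));m1,_=pickle.load(open("w1.pkl","rb"))
f2=lambda u,v:(m,u/6.6+196,v/6.6+162)
f1=lambda u,v:(m1,u/6.6+165,v/6.6+90)
f1c=f1(303,298)
print("bolt end",tri([f2(402,298),f1c]))
print("bolt .172",atz(*f2(402,298),.172))
print("lip corners", tri([f2(238,258),f1(178,333)]))
R=cv2.Rodrigues(np.array([2.97766604e+00,1.00080823e+00,-2.4e-4]))[0]
ax=np.array([.591,-.027,0])
for n,z,p in [("bot inner top",.185,(400,415)),("bot inner top",.175,(400,415)),("bot inner low",.16,(400,322)),("bot outer",.175,(402,520)),("bot outer",.185,(402,520)),("top outer",.185,(400,112)),("top outer",.175,(400,112)),("top inner",.185,(400,262)),("top inner",.175,(400,262)),("sideL",.18,(358,470)),("sideR",.18,(447,470))]:
    q=atz(*f2(*p),z)-ax;print(n,z,(R.T@q)[:2]*1e3)
print("tipA tri",tri([f2(400,118),f1(228,115)]),"tipB",tri([f2(405,515),f1(330,485)]))
E
```

```text
bolt end [ 0.59046882 -0.02824881  0.17028726]
bolt .172 [ 0.59077914 -0.02784703  0.172     ]
lip corners [ 0.57619553 -0.01262149  0.14871329]
bot inner top 0.185 [-10.24522006   0.2831226 ]
bot inner top 0.175 [-14.1961004    0.37047656]
bot inner low 0.16 [-7.8235434   0.45209926]
bot outer 0.175 [-27.58482656   0.66271361]
bot outer 0.185 [-23.04279723   0.56245658]
top outer 0.185 [24.66511056  0.14287741]
top outer 0.175 [22.32681722  0.22375313]
top inner 0.185 [7.74473666 0.21085159]
top inner 0.175 [4.62485305 0.29486719]
sideL 0.18 [-19.04091387  -4.50828562]
sideR 0.18 [-19.01971841   5.79530907]
tipA tri [ 0.60877283 -0.01311527  0.18012587] tipB [ 0.57328757 -0.04122334  0.18464789]
```

Emit:
arm_command:
  deltas:
    - [[0,-0.06,-1.2,0,0,0],[0,0,-1.2,0,0,0],[0,0,-1.2,0,0,0],[0,0,-1.2,0,0,0],[0,0,-1.0,0,0,0],[0,0,-0.8,0,0,0],[0,0,-0.6,0,0,0],[0,0,0,0,0,0],[0,0,0,0,0,0]]

```text
t: 3.7
tool_pos: [0.591, -0.0275, 0.1634]
orientation: [-2.978, -1.001, 0.001]
force: [0.5, 0.9, -0.1]
opening: 0.0934
gripper_force: 0.0
```

Emit:
arm_command:
  deltas:
    - [[0,0,0,0,0,0],[0,0,0,0,0,0],[0,0,0,0,0,0],[0,0,0,0,0,0],[0,0,0,0,0,0],[0,0,0,0,0,0],[0,0,0,0,0,0],[0,0,0,0,0,0],[0,0,0,0,0,0]]
  gripper: -1
  squeeze: 30

```text
t: 4.45
tool_pos: [0.5912, -0.0275, 0.1636]
orientation: [-2.978, -1.001, -0.0]
force: [-0.6, 0.9, 0.5]
opening: 0.0381
gripper_force: 0.0
```

```bash
python3 - <<'E'
from h import *
s=monitor.read_state();print({k:np.round(v,4) for k,v in s.items()})
a=eyes.read_camera("wrist");cv2.imwrite("pics/w3.png",cv2.resize(a,(800,600))[150:600,150:650])
E
```

```text
{'t': np.float64(4.45), 'q': array([-0.1331,  0.1395,  1.5793,  0.    ,  1.4228,  0.789 ]), 'dq': array([-0.0014, -0.0003, -0.0028,  0.0002, -0.0005,  0.0004]), 'joint_torque': array([-0.00000e+00, -5.55021e+01, -4.82554e+01,  6.52000e-02,
       -4.41000e-02,  1.00000e-04]), 'tool_pos': array([ 0.5912, -0.0275,  0.1636]), 'orientation': array([-2.9778, -1.0012, -0.    ]), 'force': array([-0.5638,  0.8652,  0.5454]), 'wrist_torque': array([ 0.02  ,  0.0037, -0.0088]), 'gripper_force': np.float64(0.0), 'opening': np.float64(0.0381)}
```

View pics/w3.png

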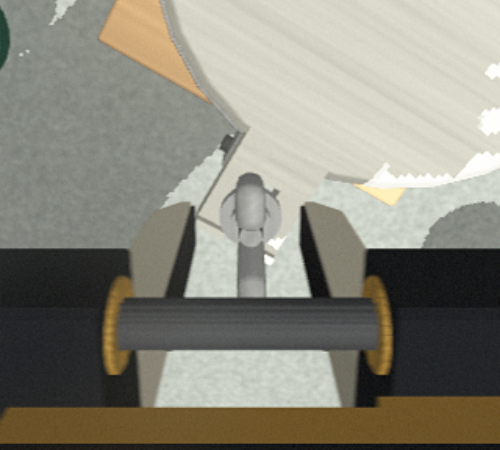

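Fingers are centred on the nut and still closing, so I'll let them finish.

Emit:
arm_command:
  deltas:
    - [[0,0,0,0,0,0],[0,0,0,0,0,0],[0,0,0,0,0,0],[0,0,0,0,0,0],[0,0,0,0,0,0],[0,0,0,0,0,0],[0,0,0,0,0,0],[0,0,0,0,0,0]]

```text
t: 5.17
tool_pos: [0.5914, -0.0281, 0.1637]
orientation: [2.977, 1.001, 0.0]
force: [2.2, -4.7, -0.6]
opening: 0.0094
gripper_force: 30.0
```

Emit:
arm_command:
  deltas:
    - [[0.02,-0.05,0,0,0,0],[0,0,0.017,0,0,6],[0,0,0.017,0,0,6],[0,0,0.017,0,0,6],[0,0,0.017,0,0,6],[0,0,0.017,0,0,6],[0,0,0.017,0,0,6],[0,0,0,0,0,0]]

```text
t: 5.83
tool_pos: [0.5911, -0.028, 0.1646]
orientation: [-2.518, -1.878, 0.001]
force: [-0.1, -4.1, 0.1]
opening: 0.0092
gripper_force: 30.0
```

```bash
cat > st.py <<'E'
from h import *
s=monitor.read_state();R=cv2.Rodrigues(s["orientation"])[0]
print(s["t"],s["tool_pos"].round(4),"yaw",np.degrees(np.arctan2(R[1,0],R[0,0])).round(1),"F",s["force"].round(1),"T",s["wrist_torque"].round(2),s["opening"].round(4),s["gripper_force"],"q6",s["q"][5].round(2))
E
python3 st.py
```

```text
Traceback (most recent call last):
  File "st.py", line 3, in <module>
    print(s["t"],s["tool_pos"].round(4),"yaw",np.degrees(np.arctan2(R[1,0],R[0,0])).round(1),"F",s["force"].round(1),"T",s["wrist_torque"].round(2),s["opening"].round(4),s["gripper_force"],"q6",s["q"][5].round(2))
                                                                                                                                                    ^^^^^^^^^^^^^^^^^^
AttributeError: 'float' object has no attribute 'round'
```

Emit:
arm_command:
  deltas:
    - [[0,-0.03,0.017,0,0,6],[0,0,0.017,0,0,6],[0,0,0.017,0,0,6],[0,0,0.017,0,0,6],[0,0,0.017,0,0,6],[0,0,0.017,0,0,6],[0,0,0,0,0,0]]

```text
t: 6.42
tool_pos: [0.591, -0.028, 0.1656]
orientation: [-1.818, -2.561, 0.0]
force: [-0.8, -1.8, -0.4]
opening: 0.0092
gripper_force: 30.0
```

```bash
sed -i 's/s\["opening"\].round(4)/s["opening"]/' st.py
python3 st.py
```

```text
6.4167 [ 0.591  -0.028   0.1656] yaw 109.3 F [-0.8 -1.8 -0.4] T [-0.36  0.15 -0.09] 0.009244809791132413 29.99668076634407 q6 -0.47
```

Emit:
arm_command:
  deltas:
    - [[-0.1,-0.02,0,0,0,0],[-0.1,-0.02,0,0,0,0],[-0.1,-0.02,0,0,0,0],[0,0,0,0,0,0]]

```text
t: 6.75
tool_pos: [0.589, -0.0285, 0.1658]
orientation: [1.823, 2.557, 0.002]
force: [5.2, 0.1, -2.5]
opening: 0.0093
gripper_force: 29.9
```

```bash
python3 st.py
```

```text
6.75 [ 0.589  -0.0285  0.1658] yaw 109.0 F [ 5.2  0.1 -2.5] T [ 0.06 -1.13  0.03] 0.00931336504042079 29.931567400926724 q6 -0.47
```

Emit:
arm_command:
  deltas:
    - [[0.15,0.03,0,0,0,0],[0.15,0.03,0,0,0,0],[0,0,0.017,0,0,6],[0,0,0.017,0,0,6],[0,0,0.017,0,0,6],[0,0,0,0,0,0],[-0.1,-0.02,0,0,0,0],[-0.1,-0.02,0,0,0,0],[-0.1,-0.02,0,0,0,0],[0,0,0,0,0,0]]

```text
t: 7.58
tool_pos: [0.5885, -0.0287, 0.1664]
orientation: [1.4, 2.812, 0.001]
force: [0.7, 1.9, 0.9]
opening: 0.0095
gripper_force: 29.9
```

```bash
python3 st.py
```

```text
7.5833 [ 0.5885 -0.0287  0.1664] yaw 127.1 F [0.7 1.9 0.9] T [ 0.33 -0.56  0.06] 0.00952912755489211 29.918815246783197 q6 -0.78
```

Emit:
arm_command:
  deltas:
    - [[-0.1,-0.02,0,0,0,0],[-0.1,-0.02,0,0,0,0],[0,0,0,0,0,0]]

```text
t: 7.83
tool_pos: [0.5871, -0.0289, 0.1666]
orientation: [1.398, 2.812, 0.002]
force: [4.5, 2.9, -0.5]
opening: 0.0094
gripper_force: 29.9
```

```bash
python3 st.py
```

```text
7.8333 [ 0.5871 -0.0289  0.1666] yaw 127.1 F [ 4.5  2.9 -0.5] T [ 0.51 -1.17  0.06] 0.00936295102463266 29.911736981011927 q6 -0.79
```

Emit:
arm_command:
  deltas:
    - [[-0.1,-0.02,0,0,0,0],[0,0,0,0,0,0]]

```text
t: 8.0
tool_pos: [0.5863, -0.029, 0.1668]
orientation: [1.397, 2.811, 0.003]
force: [5.0, 2.8, -0.5]
opening: 0.0097
gripper_force: 29.9
```

```bash
python3 st.py
```

```text
8.0 [ 0.5863 -0.029   0.1668] yaw 127.1 F [ 5.   2.8 -0.5] T [ 0.58 -1.33  0.03] 0.00969637361541 29.91291871825524 q6 -0.79
```

Emit:
arm_command:
  deltas:
    - [[-0.05,-0.01,0,0.2,-1,0],[-0.05,-0.01,0,0.2,-1,0],[-0.05,-0.01,0,0.2,-1,0],[0,0,0,0,0,0]]

```text
t: 8.33
tool_pos: [0.5843, -0.0293, 0.1669]
orientation: [1.378, 2.773, 0.054]
force: [4.4, 4.2, 0.2]
opening: 0.0092
gripper_force: 30.0
```

```bash
python3 st.py
```

```text
8.3333 [ 0.5843 -0.0293  0.1669] yaw 127.1 F [4.4 4.2 0.2] T [ 0.7  -0.91  0.02] 0.009189353566084807 29.999608621001244 q6 -0.8
```

Emit:
arm_command:
  deltas:
    - [[-0.1,0.02,0,0.2,-1,0],[-0.1,-0.01,0,0.2,-1,0],[0,0,0,0,0,0]]

```text
t: 8.58
tool_pos: [0.582, -0.0295, 0.1668]
orientation: [1.366, 2.748, 0.085]
force: [2.4, 2.1, 1.5]
opening: 0.0095
gripper_force: 30.0
```

```bash
python3 st.py
```

```text
8.5833 [ 0.582  -0.0295  0.1668] yaw 127.0 F [2.4 2.1 1.5] T [ 0.51 -0.57  0.  ] 0.009517502504830064 29.999586939811707 q6 -0.81
```

Emit:
arm_command:
  deltas:
    - [[-0.16,-0.02,-0.01,0.2,-1,0],[-0.16,-0.03,-0.02,0.2,-1,0],[-0.16,-0.03,-0.02,0.2,-1,0],[0,0,0,0,0,0]]

```text
t: 8.92
tool_pos: [0.577, -0.0303, 0.1663]
orientation: [1.346, 2.709, 0.134]
force: [1.2, 4.2, 2.7]
opening: 0.0098
gripper_force: 30.0
```

```bash
python3 st.py
```

```text
8.9167 [ 0.577  -0.0303  0.1663] yaw 126.9 F [1.2 4.2 2.7] T [ 0.69 -0.35  0.1 ] 0.00981056914646328 29.99994568526745 q6 -0.84
```

Emit:
arm_command:
  deltas:
    - [[-0.16,0.02,-0.03,0.2,-1,0],[-0.16,0,-0.03,0.2,-1,0],[-0.16,-0.02,-0.03,0.2,-1,0],[0,0,0,0,0,0]]

```text
t: 9.25
tool_pos: [0.5721, -0.0308, 0.1653]
orientation: [1.326, 2.668, 0.18]
force: [0.7, 1.5, 5.1]
opening: 0.0091
gripper_force: 30.0
```

```bash
python3 st.py
```

```text
9.25 [ 0.5721 -0.0308  0.1653] yaw 126.7 F [0.7 1.5 5.1] T [ 0.25 -0.2  -0.01] 0.009111739647581451 30.00036098062992 q6 -0.86
```

Emit:
arm_command:
  deltas:
    - [[-0.16,0,0.02,0.2,-1,0],[-0.16,0,0,0.2,-1,0],[-0.16,0,-0.02,0.2,-1,0],[0,0,0,0,0,0]]

```text
t: 9.58
tool_pos: [0.5661, -0.0312, 0.1635]
orientation: [1.307, 2.63, 0.223]
force: [-0.4, -1.9, -2.4]
opening: 0.0093
gripper_force: 30.0
```

```bash
python3 st.py
```

```text
9.5833 [ 0.5661 -0.0312  0.1635] yaw 126.4 F [-0.4 -1.9 -2.4] T [-0.47 -0.1  -0.09] 0.00928412722627133 29.999208971858025 q6 -0.89
```

Emit:
arm_command:
  deltas:
    - [[-0.47,-0.1,-0.17,0.6,-3,0],[-0.47,-0.09,-0.18,0.6,-3,0],[-0.46,-0.09,-0.19,0.6,-3,0],[-0.45,-0.09,-0.22,0.6,-3,0],[0,0,0,0,0,0]]

```text
t: 10.0
tool_pos: [0.5459, -0.0339, 0.1541]
orientation: [1.225, 2.463, 0.397]
force: [-3.6, 3.5, 3.4]
opening: 0.0095
gripper_force: 30.0
```

```bash
python3 st.py; python3 - <<'E'
from h import *
s=monitor.read_state();R=cv2.Rodrigues(s["orientation"])[0];print(R[:,2],s["q"].round(2))
E
```

```text
10.0 [ 0.5459 -0.0339  0.1541] yaw 124.7 F [-3.6  3.5  3.4] T [0.66 0.19 0.53] 0.009454284846698495 29.953856811043806 q6 -1.06
[ 0.43566221  0.08872153 -0.89572704] [-0.31 -0.41  2.17  0.26  0.99 -1.06]
```

Emit:
arm_command:
  deltas:
    - [[0,0,0,0,0,0],[0,0,0,0,0,0],[0,0,0,0,0,0],[0,0,0,0,0,0],[0,0,0,0,0,0]]
  gripper: -0.57

```text
t: 10.42
tool_pos: [0.5494, -0.0342, 0.1575]
orientation: [1.222, 2.462, 0.396]
force: [-0.3, -0.6, 0.3]
opening: 0.0199
gripper_force: 0.0
```

```bash
python3 st.py
```

```text
10.4167 [ 0.5494 -0.0342  0.1575] yaw 124.8 F [-0.3 -0.6  0.3] T [-0.07  0.15 -0.02] 0.019868080066525958 0.0 q6 -1.05
```

Emit:
arm_command:
  deltas:
    - [[-0.4,-0.08,0.8,0,0,0],[-0.4,-0.08,0.8,0,0,0],[-0.4,-0.08,0.8,0,0,0],[-0.4,-0.08,0.8,0,0,0],[-0.4,-0.08,0.8,0,0,0],[-0.4,-0.08,0.8,0,0,0],[0.5,0.1,0,-1,5.2,0],[0.5,0.1,0,-1,5.2,0],[0.5,0.1,0,-1,5.2,0],[0.5,0.1,0,-1,5.2,0],[0.5,0.1,0,-1,5.2,0],[0,0,0,0,0,0]]

```text
t: 11.42
tool_pos: [0.551, -0.0335, 0.2023]
orientation: [-1.393, -2.804, 0.002]
force: [0.4, -0.0, -1.0]
opening: 0.02
gripper_force: 0.0
```

Emit:
arm_command:
  deltas:
    - [[0.3,0.1,0,0,0,6],[0.3,0.1,0,0,0,6],[0.3,0.1,0,0,0,6],[0.3,0.1,0,0,0,6],[0.3,0.1,0,0,0,6],[0.3,0,0,0,0,6],[0,0,0,0,0,6],[0,0,0,0,0,6],[0,0,0,0,0,6],[0,0,0,0,0,6],[0,0,0,0,0,6],[0,0,0,0,0,0]]
  gripper: -1

```text
t: 12.42
tool_pos: [0.5676, -0.0293, 0.2063]
orientation: [0.366, -3.12, -0.003]
force: [0.3, 0.9, 0.5]
opening: 0.0001
gripper_force: 0.0
```

```bash
python3 st.py; python3 - <<'E'
from h import *
s=monitor.read_state();R=cv2.Rodrigues(s["orientation"])[0];print(R[:,2])
a=eyes.read_camera("scene")[150:250,210:320];m=eyes.camera_model("scene")
cv2.imwrite("pics/s4.png",cv2.resize(a,(770,600 if 0 else 700))[:600])
w=eyes.read_camera("wrist");cv2.imwrite("pics/w4.png",cv2.resize(w,(640,480)))
E
```

```text
12.4167 [ 0.5676 -0.0293  0.2063] yaw -166.6 F [0.3 0.9 0.5] T [ 0.08 -0.18 -0.04] 6.892589838911864e-05 0.0 q6 -1.95
[-8.29807916e-04  1.56151913e-03 -9.99998437e-01]
```

View pics/s4.png

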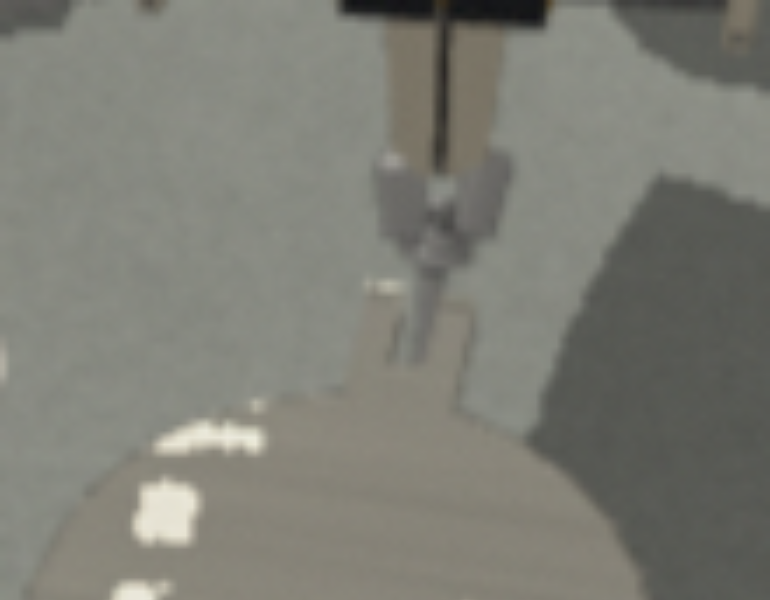

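View pics/w4.png

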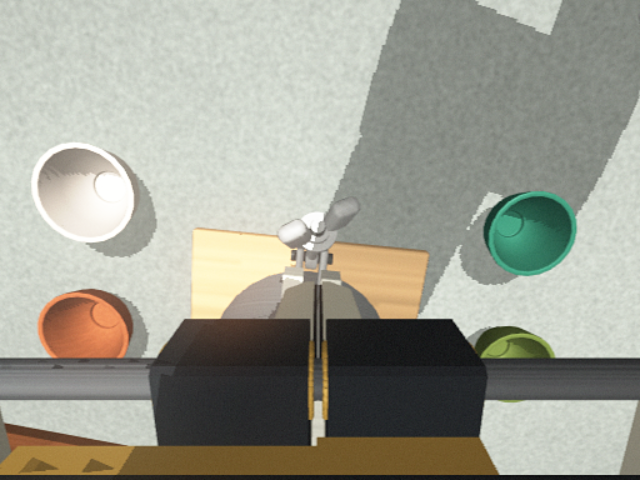

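```bash
python3 - <<'E'
from h import *
m=eyes.camera_model("scene");s=monitor.read_state()
f=lambda p:(proj(m,p)-[210,150])*7
d=np.array([-.982,-.19,0])
piv=np.array([.5908,-.0278,.07])
print("tcp",f(s["tool_pos"]))
for th in (25,30,35,40):
    t=np.radians(th);print(th,"bolt end",f(piv+.102*(np.sin(t)*d+np.cos(t)*np.array([0,0,1]))),"wing",f(piv+.113*(np.sin(t)*d+np.cos(t)*np.array([0,0,1]))))
E
```

```text
tcp [[442.23638622 150.6538239 ]]
25 bolt end [[435.30807586 199.73345849]] wing [[437.89220705 167.89077868]]
30 bolt end [[437.57015414 190.88428941]] wing [[440.38339354 158.34262888]]
35 bolt end [[439.59885217 184.45010461]] wing [[442.61045275 151.49802788]]
40 bolt end [[441.38344231 180.42349694]] wing [[444.56239254 147.33883191]]
```

Emit:
arm_command:
  deltas:
    - [[-0.12,-0.02,-0.9,0,0,0],[-0.12,-0.02,-0.9,0,0,0],[-0.12,-0.02,-0.8,0,0,0],[-0.12,-0.02,-0.8,0,0,0],[-0.5,-0.1,-0.1,0,0,0],[-0.5,-0.1,-0.2,0,0,0],[-0.5,-0.1,-0.2,0,0,0],[-0.5,-0.1,-0.2,0,0,0],[-0.5,-0.1,-0.2,0,0,0],[-0.5,-0.1,-0.2,0,0,0],[0,0,0,0,0,0]]

```text
t: 13.43
tool_pos: [0.5321, -0.0361, 0.1599]
orientation: [0.358, -3.118, -0.002]
force: [-0.1, 1.1, -0.3]
opening: 0.0004
gripper_force: 0.0
```

```bash
python3 st.py
```

```text
13.4333 [ 0.5321 -0.0361  0.1599] yaw -166.9 F [-0.1  1.1 -0.3] T [ 0.06 -0.13  0.  ] 0.00036847236591716127 0.04074478492839262 q6 -1.96
```

Emit:
arm_command:
  deltas:
    - [[-0.45,-0.09,-0.4,0,0,0],[-0.45,-0.09,-0.4,0,0,0],[-0.45,-0.09,-0.4,0,0,0]]

```text
t: 13.68
tool_pos: [0.5193, -0.0385, 0.1479]
orientation: [0.359, -3.118, -0.003]
force: [0.8, 1.5, 0.5]
opening: 0.0006
gripper_force: 0.7
```

```bash
python3 st.py; python3 -c "
from h import *
a=eyes.read_camera('scene')[130:250,190:340]
cv2.imwrite('pics/s5.png',cv2.resize(a,None,fx=5,fy=5))"
```

```text
13.6833 [ 0.5193 -0.0385  0.1479] yaw -166.9 F [0.8 1.5 0.5] T [ 0.3  -0.18  0.02] 0.0006460187696560471 0.66758849658072 q6 -1.97
```

View pics/s5.png

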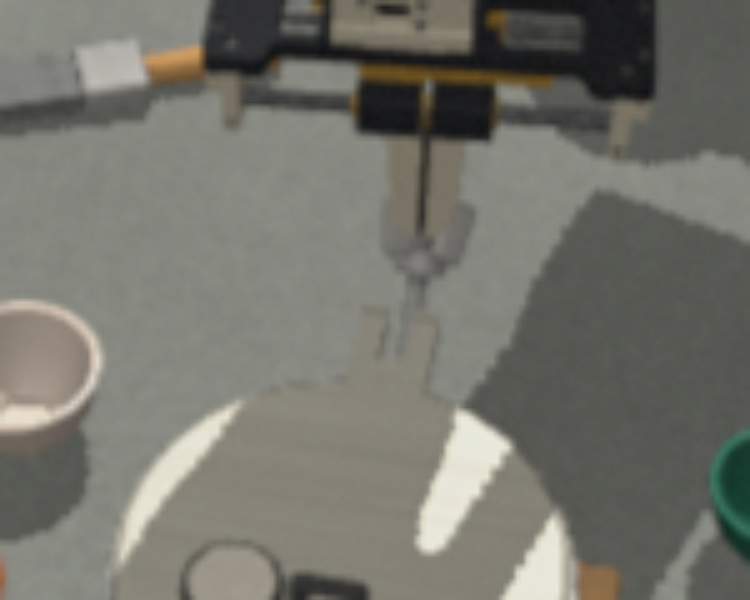

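The fingertips rest on the lid side of the nut, between the wings at about (420,235), and the bolt is moving out with them. I'll keep pushing.

Emit:
arm_command:
  deltas:
    - [[-0.42,-0.08,-0.45,0,0,0],[-0.42,-0.08,-0.45,0,0,0],[-0.42,-0.08,-0.45,0,0,0],[-0.35,-0.07,-0.5,0,0,0],[-0.3,-0.06,-0.5,0,0,0],[-0.3,-0.06,-0.5,0,0,0],[0,0,0,0,0,0]]

```text
t: 14.32
tool_pos: [0.4962, -0.0429, 0.1182]
orientation: [0.358, -3.116, -0.003]
force: [-1.0, -0.4, -0.2]
opening: 0.0004
gripper_force: 0.0
```

```bash
python3 st.py
```

```text
14.3167 [ 0.4962 -0.0429  0.1182] yaw -166.9 F [-1.  -0.4 -0.2] T [ 0.07 -0.08 -0.06] 0.0004245241836928046 0.0008396473003813298 q6 -1.99
```

Emit:
arm_command:
  deltas:
    - [[-0.2,-0.04,-0.45,0,0,0],[-0.2,-0.04,-0.45,0,0,0],[-0.15,-0.03,-0.45,0,0,0],[-0.1,-0.02,-0.45,0,0,0],[0,0,0,0,0,0]]

```text
t: 14.73
tool_pos: [0.4901, -0.044, 0.1004]
orientation: [0.359, -3.116, -0.003]
force: [0.3, 0.6, -0.6]
opening: 0.0002
gripper_force: 0.0
```

```bash
python3 st.py
```

```text
14.7333 [ 0.4901 -0.044   0.1004] yaw -166.9 F [ 0.3  0.6 -0.6] T [ 0.05 -0.14 -0.02] 0.00022384466634516568 0.00372477223208989 q6 -1.99
```

Emit:
arm_command:
  deltas:
    - [[0,0,0.8,0,0,0],[0,0,1.2,0,0,0],[0,0,2,0,0,0],[0,0,3,0,0,0],[0,0,3,0,0,0],[0,0,2,0,0,0],[-1,-3,0,0,0,0],[-1,-3,0,0,0,0],[-1,-3,0,0,0,0],[-1,-3,0,0,0,0],[0,0,0,0,0,0]]

```text
t: 15.65
tool_pos: [0.4501, -0.1686, 0.2238]
orientation: [0.353, -3.12, 0.003]
force: [0.3, -0.6, 0.4]
opening: 0.0004
gripper_force: 0.0
```

```bash
python3 st.py; python3 -c "
from h import *
a=eyes.read_camera('scene')[120:280,150:360];b=eyes.read_camera('top')[110:220,160:340]
m=eyes.camera_model('scene');t=eyes.camera_model('top')
d=np.array([-.982,-.19,0]);piv=np.array([.5908,-.0278,.07])
for th in (50,60,70,80):
    r=np.radians(th);p=piv+.102*(np.sin(r)*d+np.cos(r)*np.array([0,0,1]));print(th,(proj(m,p)-[150,120])*2.5,(proj(t,p)-[160,110])*2.5+[0,0])
a=cv2.resize(a,None,fx=2.5,fy=2.5,interpolation=3)[:300];b=cv2.resize(b,None,fx=2.5,fy=2.5,interpolation=3)
o=np.zeros((580,525,3),np.uint8);o[:a.shape[0],:525]=a;o[300:300+b.shape[0],:450]=b
cv2.imwrite('pics/f.png',o)"
```

```text
15.65 [ 0.4501 -0.1686  0.2238] yaw -167.1 F [ 0.3 -0.6  0.4] T [ 0.09 -0.14 -0.05] 0.00035846521362262445 0.0 q6 -2.26
50 [[308.63950566 139.09317896]] [[233.95653234 219.771184  ]]
60 [[309.27020252 141.98492871]] [[235.43042594 229.86605533]]
70 [[309.52887869 147.87313312]] [[236.45998396 237.47328495]]
80 [[309.42553623 156.45941311]] [[237.02709144 242.42921464]]
```

View pics/f.png

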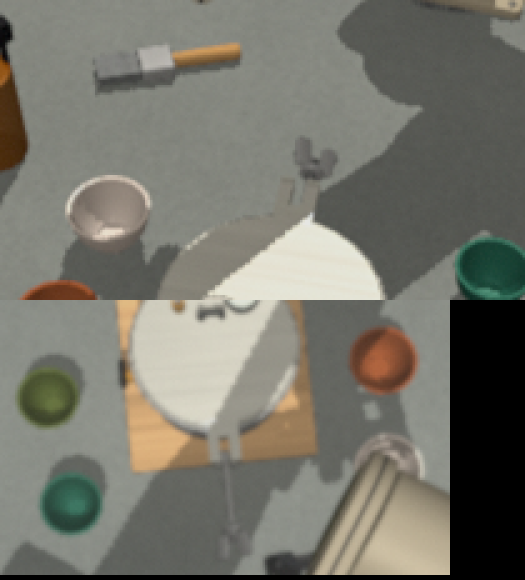

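```bash
python3 -c "
from h import *
m=eyes.camera_model('scene');t=eyes.camera_model('top')
d=np.array([-.982,-.19,0]);piv=np.array([.5908,-.0278,.07])
p=tri([(m,315/2.5+150,154/2.5+120),(t,233/2.5+160,238/2.5+110)]);print(p,np.degrees(np.arctan2((p-piv)@d,p[2]-.07)))
for r0 in (.0845,.095,.118):
  for th in (55,65,75,82):
    r=np.radians(th);p=piv+r0*(np.sin(r)*d+np.cos(r)*np.array([0,0,1]));print(r0,th,(proj(m,p)-[150,120])*2.5,(proj(t,p)-[160,110])*2.5+[0,300])
"
```

```text
[ 0.49626162 -0.0412539   0.09750551] 73.91566393540418
0.0845 55 [[307.00814183 158.35925554]] [[232.54028543 513.17858634]]
0.0845 65 [[307.40447691 161.79653216]] [[233.59423462 520.59696729]]
0.0845 75 [[307.49349654 167.65169302]] [[234.27944443 525.93155581]]
0.0845 82 [[307.37746472 173.05700922]] [[234.53350606 528.36520749]]
0.095 55 [[308.20512035 147.42425406]] [[233.85916255 520.31208153]]
0.095 65 [[308.63143283 151.44269684]] [[235.0346562  528.61022022]]
0.095 75 [[308.71377995 158.1431901 ]] [[235.78961115 534.52746144]]
0.095 82 [[308.57289851 164.27483358]] [[236.06206123 537.19086802]]
0.118 55 [[310.81768839 123.55712949]] [[236.80341134 536.2368286 ]]
0.118 65 [[311.29541555 128.96231426]] [[238.23670627 546.42364202]]
0.118 75 [[311.35051321 137.59764665]] [[239.13138745 553.54893312]]
0.118 82 [[311.14801839 145.35688508]] [[239.433304  556.6559451]]
```

Triangulation puts the bolt about 74–75° from upright. The robot is clear, and the bowls show no sign of having moved.

```bash
python3 -c "
from plant import ticket
print(ticket.close_job())"
```

```text
the job is handed in; nothing more can be done
None
```

I backed the wing nut off about 90° (2.5 mm), then swung the eyebolt out to about 75° from upright, let go, and handed the job in at about 16 s; the result isn't shown to me, contact forces stayed around 7 N or less, and the bolt may have brushed the lips lightly on the way out.

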